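Refit the pepper mill's head and hold it down for the nut

ROBOT

A 6-joint arm with a two-finger parallel gripper is mounted at the origin on a cart in front of the work surface, level with it; the furniture and walls round the work are solid. World frame = base frame: x ahead of the robot, y to its left, z up, the work surface at z = 0. Lengths are in m, angles in rad, forces in N, time in s.
With the tool pointing down it reaches from about 0.275 to 0.775 m from the base axis. Payload 14.6 kg.
Tool frame: the origin (TCP) lies midway between the tips of the shut fingers; the grasp point (between the pads) lies env.grip_depth behind it (env.grip_depth is the distance from the TCP to the grasp point, in m); z points along the fingers, y is the line along which they close (so a half turn about z gives the same grasp; the last joint's range is limited). The gripper opens to 85 mm and grips with 20 to 120 N. Pads are 22 mm wide; open, the fingers measure 114 mm over their backs; the gripper's body (76 mm by 85 mm) begins 54 mm behind the grasp point. The pads swing forward as they close: fully open they stand 13 mm farther back than shut.
Start: joints at [1.066, 0.263, -0.048, 1.259, 0, 1.415], TCP at [0.18, 0.493, 0.231] pointing down, gripper open.
Joint ranges: [-2.65, 2.65], [-0.89, 1.7], [-1.18, 1.37], [-2.13, 2.11], [-1.35, 1.29], [-3.14, 3.14]. Speed limits (rad/s): [1.89, 1.89, 2.57, 2.79, 3.14, 3.14].

INTERFACE

Orientations are given as a rotation vector (axis times angle).
In Python, from plant import env gives the robot as it stands.
- The arm moves only by the shell command python3 -m pendant 'ROWS'. ROWS is text: rows parted by semicolons, each of 7 numbers parted by spaces: the shift along the tool's x, y, z in cm, then the turn, a rotation vector about the tool's x, y, z in rad, then the opening, from 0 (shut) to 1 (fully open). In form: tx ty tz rx ry rz jaw; .... A call has 1 to 8 rows; each row is the pose to reach, as a shift and turn from the pose commanded when the call began, along the tool's axes at that moment; what a row does not reach only later rows make up. A row lasts 1/10 s, in which the tool goes at most 50 mm and 8.59 degrees, less where a joint would pass 70% of its speed; a pose out of reach is approached as far as the arm can. A call with a gripper value outside its range is refused whole. The fingers move at their own pace and stop on an object; the grip force is fixed at half the most. Time passes only in rows, so rows that repeat a pose let the fingers close. It gives the time, the measured TCP pose, the force, the opening and the grip force at its end, in the units of the state.
- env.observe(): the state, without advancing time (a new reading comes with each control period).
- env.grab_frame(name): name is "scene" or "side" or "wrist"; returns the picture (384x512x3 uint8, red, green, blue); there is no depth.
- env.camera_params(name): a dict with "fx", "fy", "cx", "cy" (pixels), "R" (3x3) and "t" (3): a world point X has camera coordinates R X + t; the wrist camera has in their place "mount" (4x4, takes a point from camera to tool coordinates, whose origin is the TCP and whose axes are the flange's). Camera axes: x right, y down, z forward; pixel columns grow to the right and rows downward; lengths in m; the calibration is good to about 2 mm. The wrist camera is an equidistant fisheye: a pixel r from the principal point sees the ray r / f radians off the axis. A picture is of the moment at which its call begins: read the wrist's pose just before it. camera_params takes no time and is no camera call.
- env.hand_in(): hands the job in; it is judged then, once.
The state is a dict: "t": time; "joint_positions": joint angles; "joint_vel": joint speeds; "joint_torque": joint torques, N m; "tool_pos": TCP position; "tool_rot": TCP orientation; "force": force on the tool from outside, world axes, zero at the start; "wrist_torque": the same for the moment, N m; "grip_width": finger opening in m; "finger_force": force on a finger pad.
Only numpy, scipy, OpenCV 4.12 (cv2) and the standard library are available. Lean on these libraries where they do the work, as an engineer would, in place of code of your own. Each camera call takes 0.05 s, during which the arm holds its last target. There are 200 camera calls.

TASK

Two pepper mills were taken apart for cleaning and their heads look alike: slide them, without forcing, over the spindle of the mill on the wooden rest to find out which one goes all the way down to the spring seat. Set the one that does not fit down upright in the rest's empty round recess (do not drop it), and with the one that fits on the spindle press it down against its spring with a steady 15 N or so (10 to 20 N), so that I can spin the nut on. Finish while still gripping and pressing that head like this, do not let go, and leave everything else on the worktop where it is.

Things in the scene. Friction and masses are not known exactly. Their poses are not given: they have to be found in the camera images.
- head_1: one of two look-alike dark walnut mill heads, upright on the worktop at the left: 46 mm wide (straight up to 28 mm, then rounded to a 25 mm flat top), 42 mm high, about 60 g. Its through hole opens to a 20 mm funnel, 8 mm deep, at the underside; hole 13.5 mm wide in the head that fits the spindle, 6 mm in the other; which is which is not told. Origin: centre of the underside, z up
- head_2: one of two look-alike dark walnut mill heads, upright on the worktop at the left: 46 mm wide (straight up to 28 mm, then rounded to a 25 mm flat top), 42 mm high, about 60 g. Its through hole opens to a 20 mm funnel, 8 mm deep, at the underside; hole 13.5 mm wide in the head that fits the spindle, 6 mm in the other; which is which is not told. Origin: centre of the underside, z up
- mill: the mill without its head: turned dark walnut body, 58 mm wide at most, 78 mm high with a steel collar on top, fixed upright in one end of the rest; a steel spindle rises from its middle to 130 mm above its underside. Does not move. Origin: centre of its underside (8 mm above the worktop), z up
- spindle_tip (a point): top of the mill's upright spindle, 138 mm above the worktop. Spindle 10 mm thick, tapered over its last 3 mm to a 7 mm tip. A fitting head that rests on the spring seat has its underside 36 mm below this point; the other head sticks with its underside only about 7 mm below it
- seat (a joint): sprung steel washer, 27 mm wide, round the spindle, on which the head rests, m: 0 = spring released (16 mm above the mill's collar), grows as it is pressed down. It pushes back with 4 N at 0 and 1 N more per mm (15 N at 0.011); at 0.016 the head meets the collar. At 15 N the spindle stands about 5 mm out of the head's top
- rest: wooden mill rest, fixed on the worktop: two round coasters, 100 mm wide and 16 mm high, joined by a bridge, centres 130 mm apart. The mill stands in one, the other is empty. Origin midway between them on the worktop; x axis points from the mill to the empty recess; it may lie at any angle
- recess (a point): centre of the floor of the rest's empty round recess: 62 mm wide, 8 mm deep, floor with cork 8 mm above the worktop
- nut: small knurled steel nut with a waist, 19 mm wide and 18 mm high, standing near the robot; the other person will screw it on later. Bystander; origin at the centre of its underside
- spice_a: spice jar with a red cap, 45 mm wide, 106 mm high, at the back right. Bystander; origin at the centre of its underside
- spice_b: a second such spice jar beside it. Bystander; origin at the centre of its underside
- tumbler: clear drinking glass, 81 mm wide, 93 mm high, at the back left. Bystander; origin at the centre of its underside
- teaspoon: steel teaspoon, 137 mm long, lying along the left edge of the worktop. Bystander; origin at the middle of its underside
- salt: glass salt shaker with steel cap, 44 mm wide, 90 mm high, along the wall on the right. Bystander; origin at the centre of its underside
- kitchen_timer: round black and white wind-up timer, 61 mm wide, 53 mm high, along the wall on the right. Bystander; origin at the centre of its underside
- chilli_sauce: sauce bottle with a green cap, 47 mm wide, 186 mm high, along the wall on the right. Bystander; origin at the centre of its underside
There are look-alikes about, which are no part of the job. Leave any pink or red look-alike of the head_2 alone.

How it is judged:
By the outcome, as a careful person would: the job done as asked, in the order asked, and still so for the second after the job is handed in, while the arm keeps its last pose, push and grip.
It also fails if it takes over 56 s, if anything falls off the work surface, if the arm or the gripper's body presses on something with over 40 N, if the wrist force passes 120 N, or if a joint passes its speed limit or range.

## Working session

There is one attempt and no reset: what is moved stays moved. The work goes in short steps, Python scripts to look and compute and a shell command to move; the robot and the scene stay as the last step left them, time stands still between calls to the robot, and variables do not carry over. Pictures are saved under pics/ and viewed, at most 13 in all, crops included, and the job is handed in when it is done.

```bash
ls; mkdir -p pics; python3 - <<'E'
from plant import env
import cv2,numpy as np
s=env.observe();print({k:np.round(v,3) for k,v in s.items()},env.grip_depth)
for n in["scene","side","wrist"]:
    im=env.grab_frame(n);cv2.imwrite(f"pics/{n}0.png",im[:,:,::-1])
    print(n,{k:np.round(v,3).tolist() for k,v in env.camera_params(n).items()})
a=cv2.imread("pics/scene0.png");b=cv2.imread("pics/side0.png")
E
```

```text
pics
{'t': np.float64(0.0), 'joint_positions': array([ 1.066,  0.264, -0.049,  1.259,  0.   ,  1.415]), 'joint_vel': array([ 0.001, -0.   ,  0.001,  0.   , -0.   , -0.001]), 'joint_torque': array([ 3.0000e-03, -6.3763e+01,  3.8457e+01,  1.4000e-02, -0.0000e+00,
        0.0000e+00]), 'tool_pos': array([0.18 , 0.493, 0.231]), 'tool_rot': array([-5.470e-01, -3.093e+00,  2.000e-03]), 'force': array([ 0.228,  0.654, -0.343]), 'wrist_torque': array([-0.004, -0.013, -0.012]), 'finger_force': np.float64(0.0), 'grip_width': np.float64(0.085)} 0.0187
scene {'fx': 384.283, 'fy': 384.283, 'cx': 253.925, 'cy': 194.004, 'R': [[-0.976, 0.22, -0.0], [0.159, 0.706, -0.69], [-0.151, -0.673, -0.724]], 't': [0.596, 0.032, 1.261]}
side {'fx': 357.195, 'fy': 357.195, 'cx': 259.099, 'cy': 189.851, 'R': [[-0.394, 0.919, 0.009], [0.82, 0.355, -0.449], [-0.416, -0.17, -0.894]], 't': [0.302, -0.409, 1.366]}
wrist {'fx': 297.319, 'fy': 297.319, 'cx': 254.751, 'cy': 191.981, 'mount': [[-0.0, -0.95, -0.312, 0.079], [1.0, -0.0, 0.0, 0.001], [-0.0, -0.312, 0.95, -0.143], [0.0, 0.0, 0.0, 1.0]]}
```

View pics/scene0.png

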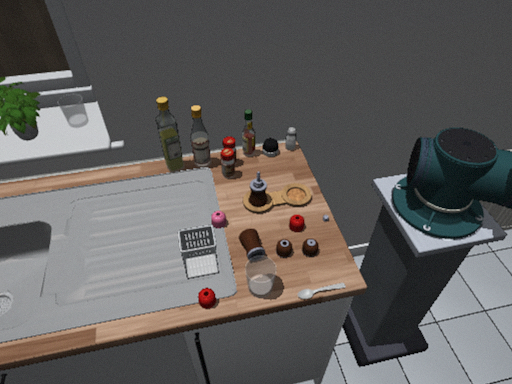

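View pics/side0.png

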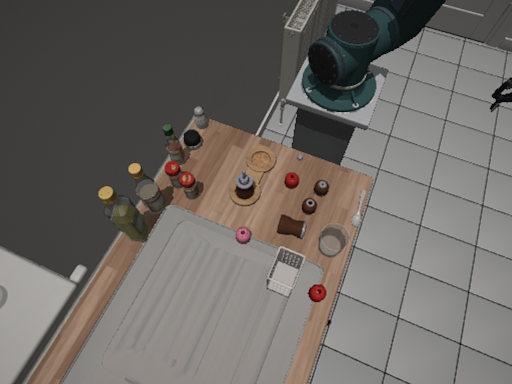

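View pics/wrist0.png

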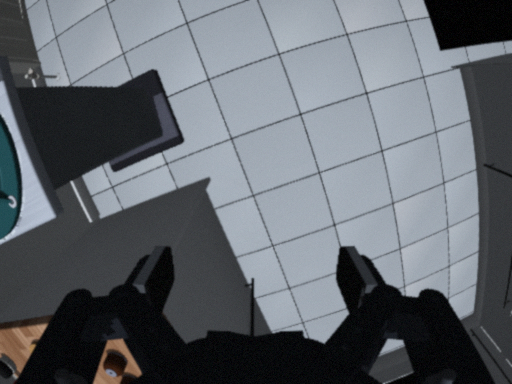

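Scene candidates: dark heads at (284,247) and (311,246). Look-alikes are red (297,223), red (207,297), pink (219,218) and a lying brown grinder (251,243). The mill stands at (258,195) and the recess is at (297,195). In the side view the heads are at (309,206) and (321,187). By the description I choose the two dark walnut ones, and I'll check them in a crop.

```bash
cat > h.py <<'E'
import numpy as np,cv2
from scipy.spatial.transform import Rotation as Ro
from plant import env
def ray(n,uv,pose=None):
    p=env.camera_params(n);u=(uv[0]-p["cx"])/p["fx"];v=(uv[1]-p["cy"])/p["fy"]
    if n!="wrist":
        R=np.array(p["R"]);d=R.T@np.array([u,v,1.]);return -R.T@np.array(p["t"]),d/np.linalg.norm(d)
    th=np.hypot(u,v);d=np.array([u/th*np.sin(th),v/th*np.sin(th),np.cos(th)])
    M=np.array(p["mount"]);W=Ro.from_rotvec(pose[1]).as_matrix()
    return W@M[:3,3]+pose[0],W@M[:3,:3]@d
def plane(n,uv,z,pose=None):
    o,d=ray(n,uv,pose);return o+d*(z-o[2])/d[2]
def tri(rs):
    A=sum(np.eye(3)-np.outer(d,d) for o,d in rs);b=sum((np.eye(3)-np.outer(d,d))@o for o,d in rs)
    x=np.linalg.solve(A,b);return x,[np.linalg.norm(np.cross(x-o,d)) for o,d in rs]
def proj(n,X,pose=None):
    p=env.camera_params(n)
    if n!="wrist":
        c=np.array(p["R"])@X+np.array(p["t"]);return p["fx"]*c[0]/c[2]+p["cx"],p["fy"]*c[1]/c[2]+p["cy"]
    M=np.array(p["mount"]);W=Ro.from_rotvec(pose[1]).as_matrix();c=M[:3,:3].T@(W.T@(X-pose[0])-M[:3,3])
    r=np.hypot(c[0],c[1]);th=np.arctan2(r,c[2]);return p["fx"]*th*c[0]/r+p["cx"],p["fy"]*th*c[1]/r+p["cy"]
def pose():
    s=env.observe();return np.array(s["tool_pos"]),np.array(s["tool_rot"])
def tool(X):  # world point (TCP target) -> tool shift in cm
    p,r=pose();return np.round(Ro.from_rotvec(r).as_matrix().T@(np.array(X)-p)*100,2)
E
python3 - <<'E'
from h import *
a=cv2.imread("pics/scene0.png");b=cv2.imread("pics/side0.png")
c1=cv2.resize(a[165:275,225:345],None,fx=5,fy=5,interpolation=cv2.INTER_CUBIC)
c2=cv2.resize(b[140:250,225:345],None,fx=5,fy=5,interpolation=cv2.INTER_CUBIC)
cv2.imwrite("pics/c1.png",c1);cv2.imwrite("pics/c2.png",c2)
for n,im,pts in(("scene",a,[(284,247),(311,246)]),("side",b,[(309,206),(321,187)])):
    g=im.max(2);m=(g<85).astype(np.uint8)
    k,l,st,ce=cv2.connectedComponentsWithStats(m)
    for i in range(1,k):
        if 40<st[i,4]<1500 and 220<ce[i][0]<345 and 140<ce[i][1]<275: print(n,st[i],ce[i].round(1))
    for q in pts: print(n,q,plane(n,q,.021).round(3))
for A,B in (((284,247),(309,206)),((311,246),(321,187)),((297,195),(261,160)),((258,173),(245,174))):
    x,e=tri([ray("scene",A),ray("side",B)]);print(x.round(3),np.round(e,4))
E
```

```text
scene [249 188  23  19 284] [258.8 197.9]
scene [245 198  67  16 132] [280.2 206.7]
scene [214 219  14   9  72] [221.3 223.8]
scene [290 223  16   9  92] [297.4 227.6]
scene [239 229  28  34 529] [251.9 244.6]
scene [276 241  18  17 196] [284.1 250.3]
scene [302 240  17  17 196] [309.8 249.5]
scene (284, 247) [0.538 0.072 0.021]
scene (311, 246) [0.46  0.085 0.021]
side [285 180  14   9  48] [290.6 185. ]
side [314 180  15  17 143] [320.4 189.2]
side [235 182  21  18 202] [245.  191.6]
side [302 198  15  17 147] [308.4 207.3]
side [277 215  27  24 417] [289.8 226.3]
side (309, 206) [0.54  0.072 0.021]
side (321, 187) [0.462 0.085 0.021]
[0.538 0.071 0.02 ] [0.0011 0.0011]
[0.46  0.084 0.018] [0.0008 0.0008]
[ 0.434 -0.136  0.002] [0.0013 0.0013]
[ 0.571 -0.129  0.136] [0.0021 0.0021]
```

View pics/c1.png

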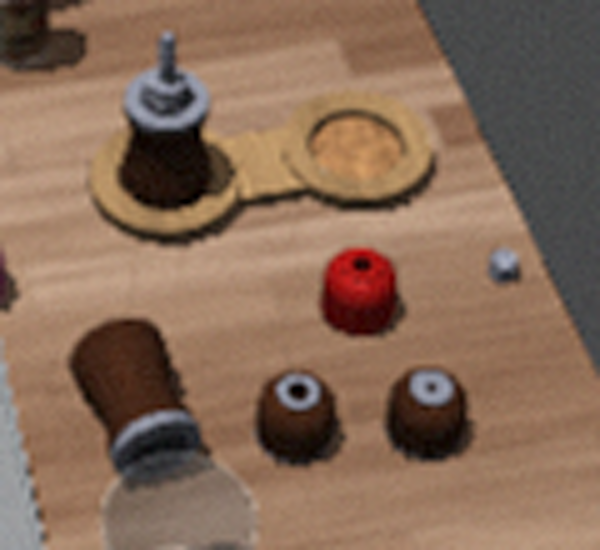

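View pics/c2.png

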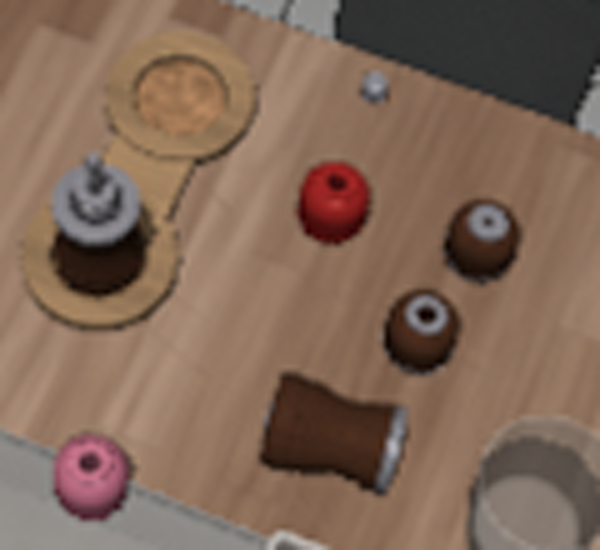

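The crops show two dark walnut heads with steel-ringed tops. The far one is at scene (284.6,243) and shows a wide hole; the near one is at (311,242) with a small hole. That suggests the near head doesn't fit, so I'll try it first. The other objects (red, pink, lying grinder) clearly differ.

```bash
python3 - <<'E'
from h import *
P={"far_top":((284.6,243.0),(310.2,203)),"near_top":((311.2,242.2),(322.6,184.4)),"tip":((258.4,172.2),(243.4,172)),
"recess":((296.2,194.2),(261.2,159)),"collar":((258.2,184.6),(244,180.6)),"red_top":((297.4,217.8),(292.4,176.6)),"spice":((228,153),(187,179)),"spice2":((229,141),(172,168)),"sauce":((248,115),(168,129))}
for k,(A,B) in P.items():
    x,e=tri([ray("scene",A),ray("side",B)]);z={"far_top":.042,"near_top":.042,"tip":.138,"recess":.01,"collar":.086,"red_top":.042}.get(k,x[2])
    print(k,x.round(4),np.round(e[0],4),plane("scene",A,z)[:2].round(4),plane("side",B,z)[:2].round(4))
print(tool([.46,.085,.16]))
W=Ro.from_rotvec(pose()[1]).as_matrix();print(W.round(3))
E
```

```text
far_top [0.5376 0.0719 0.0401] 0.0007 [0.5374 0.0728] [0.5392 0.0722]
near_top [0.4622 0.0864 0.041 ] 0.0003 [0.4622 0.0868] [0.4631 0.0865]
tip [ 0.5668 -0.1363  0.1337] 0.0007 [ 0.5672 -0.1324] [ 0.5698 -0.1349]
recess [ 0.4363 -0.134   0.0099] 0.0005 [ 0.4369 -0.1336] [ 0.4358 -0.1342]
collar [ 0.5669 -0.1361  0.0808] 0.0005 [ 0.5677 -0.1314] [ 0.5699 -0.1346]
red_top [ 0.4733 -0.0108  0.0399] 0.0002 [ 0.4738 -0.0094] [ 0.4748 -0.0105]
spice [ 0.6355 -0.2914  0.0942] 0.001 [ 0.6346 -0.2923] [ 0.6366 -0.2909]
spice2 [ 0.6216 -0.3495  0.0978] 0.0011 [ 0.6206 -0.3505] [ 0.6227 -0.349 ]
sauce [ 0.5422 -0.3914  0.1672] 0.002 [ 0.5441 -0.3893] [ 0.5401 -0.3925]
[-40.3  -28.73   7.11]
[[-0.939  0.343 -0.   ]
 [ 0.343  0.939 -0.001]
 [ 0.    -0.001 -1.   ]]
```

```bash
python3 -m pendant '-40 -29 4 0 0 0 1;-40 -29 4 0 0 0 1;-40 -29 4 0 0 0 1;-40 -29 4 0 0 0 1;-40 -29 4 0 0 0 1;-40 -29 4 0 0 0 1;-40 -29 4 0 0 0 1;-40 -29 4 0 0 0 1'
python3 - <<'E'
from h import *
print(tool([.4625,.0866,.15]),env.observe()["joint_positions"].round(2))
E
```

```text
t: 0.95
tool_pos: [0.4036, 0.1608, 0.1989]
tool_rot: [0.547, 3.093, 0.0]
force: [1.5, 1.4, 0.0]
grip_width: 0.0855
finger_force: 0.0
[-8.07 -4.95  4.89] [ 0.19  0.12 -0.32  1.13  0.    0.54]
```

```bash
python3 -m pendant '-8 -5 4.9 0 0 0 1;-8 -5 4.9 0 0 0 1;-8 -5 4.9 0 0 0 1;-8 -5 4.9 0 0 0 1;-8 -5 4.9 0 0 0 1'
python3 - <<'E'
from h import *
p=pose();im=env.grab_frame("wrist");cv2.imwrite("pics/w1.png",im[:,:,::-1])
for k,X in dict(near=[.4625,.0866,.042],far=[.5375,.0722,.042],tip=[.5675,-.135,.138],rec=[.4363,-.134,.01]).items(): print(k,np.round(proj("wrist",np.array(X),p),1))
print(tool([.4625,.0866,.05]),p)
E
```

```text
t: 1.45
tool_pos: [0.4605, 0.0889, 0.1503]
tool_rot: [-0.546, -3.094, -0.0]
force: [0.2, 0.5, -0.6]
grip_width: 0.0857
finger_force: 0.0
near [251.6 191.6]
far [264.3 264.2]
tip [ 84.8 381.8]
rec [ 72.7 223.7]
[-0.27 -0.18 10.06] (array([0.46054114, 0.08890672, 0.15034159]), array([-5.46210174e-01, -3.09354741e+00, -2.40261627e-04]))
```

View pics/w1.png

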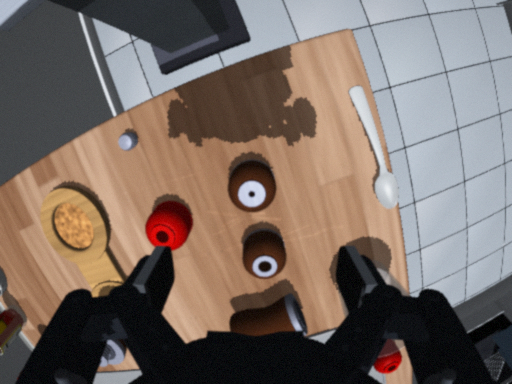

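The wrist view shows the near head's ring at (252,194), with a small hole. The far one is at (265,266) with a wide hole, and the recess is at (73,226). All lie within 2–3 px of the prediction.

```bash
python3 - <<'E'
from h import *
p=pose()
n=plane("wrist",(252,194),.042,p);f=plane("wrist",(265,266),.042,p);r=plane("wrist",(73.5,226),.008,p)
print(n,f,r);m=(n[:2]+[.4625,.0866])/2;print(m,tool([*m,.006]))
E
```

```text
[0.46486218 0.08642487 0.042     ] [0.54001232 0.07252739 0.042     ] [ 0.44000068 -0.1363552   0.008     ]
[0.46368109 0.08651243] [-0.38 -0.15 14.46]
```

```bash
python3 -m pendant '-0.4 -0.15 5 0 0 0 1;-0.4 -0.15 10 0 0 0 1;-0.4 -0.15 13 0 0 0 1;-0.4 -0.15 14.4 0 0 0 1;-0.4 -0.15 14.4 0 0 0 1;-0.4 -0.15 14.4 0 0 0 0.6;-0.4 -0.15 14.4 0 0 0 0.4;-0.4 -0.15 14.4 0 0 0 0.3'
python3 -m pendant '0 0 0 0 0 0 0.3;0 0 0 0 0 0 0.3;0 0 0 0 0 0 0.3'
```

```text
t: 2.3
tool_pos: [0.4649, 0.0858, 0.0071]
tool_rot: [0.546, 3.092, 0.001]
force: [-1.7, 3.4, 43.0]
grip_width: 0.0444
finger_force: 32.1
t: 2.6
tool_pos: [0.4649, 0.0858, 0.0074]
tool_rot: [0.546, 3.092, 0.001]
force: [-3.4, 0.8, 15.3]
grip_width: 0.0439
finger_force: 59.4
```

```bash
python3 -m pendant '0 0 -1 0 0 0 0.3;0 0 -3 0 0 0 0.3;0 0 -8 0 0 0 0.3;0 0 -13 0 0 0 0.3;0 0 -16.5 0 0 0 0.3;0 0 -16.5 0 0 0 0.3;0 0 -16.5 0 0 0 0.3'
python3 - <<'E'
from h import *
p=pose();im=env.grab_frame("wrist");cv2.imwrite("pics/w2.png",im[:,:,::-1])
print(tool([.569,-.135,.172]),p,proj("wrist",np.array([.569,-.135,.138]),p))
W=Ro.from_rotvec(p[1]).as_matrix()
print(proj("wrist",p[0]+W@np.array([0,0,.0074-.042]),p))
E
```

```text
t: 3.3
tool_pos: [0.4645, 0.0856, 0.1721]
tool_rot: [0.546, 3.092, 0.001]
force: [-0.3, 1.3, -0.4]
grip_width: 0.0435
finger_force: 61.9
[-17.43 -17.12  -0.09] (array([0.46452162, 0.08556515, 0.17209082]), array([5.46292028e-01, 3.09159260e+00, 5.68457405e-04])) (np.float64(93.04857067421992), np.float64(365.4446776601976))
(np.float64(251.92829680400015), np.float64(285.87581561321724))
```

View pics/w2.png

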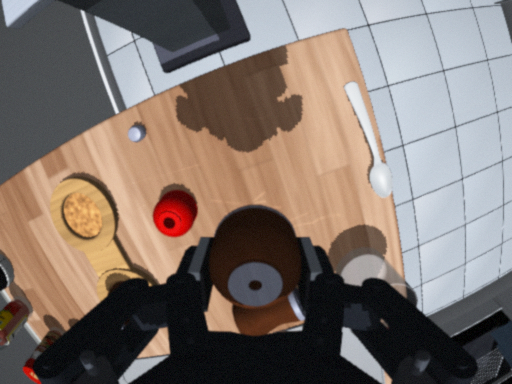

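The head is held centred (ring at (255,285), expected (252,286)). Next, over the spindle.

```bash
python3 -m pendant '-17.4 -17.1 0 0 0 0 0.3;-17.4 -17.1 0 0 0 0 0.3;-17.4 -17.1 0 0 0 0 0.3;-17.4 -17.1 0 0 0 0 0.3;-17.4 -17.1 0 0 0 0 0.3;-17.4 -17.1 0 0 0 0 0.3;-17.4 -17.1 0 0 0 0 0.3;-17.4 -17.1 0 0 0 0 0.3'
python3 - <<'E'
from h import *
print(tool([.569,-.135,.150]))
a=env.grab_frame("scene")[:,:,::-1];b=env.grab_frame("side")[:,:,::-1]
x=np.hstack([cv2.resize(i,(400,400),interpolation=cv2.INTER_CUBIC) for i in (a[130:230,210:310],b[120:220,200:300])])
cv2.imwrite("pics/s3.png",x)
E
```

```text
t: 4.15
tool_pos: [0.5683, -0.1338, 0.1703]
tool_rot: [-0.546, -3.092, -0.001]
force: [-0.9, 0.6, -0.5]
grip_width: 0.0432
finger_force: 61.8
[-0.11 -0.09  2.03]
```

View pics/s3.png

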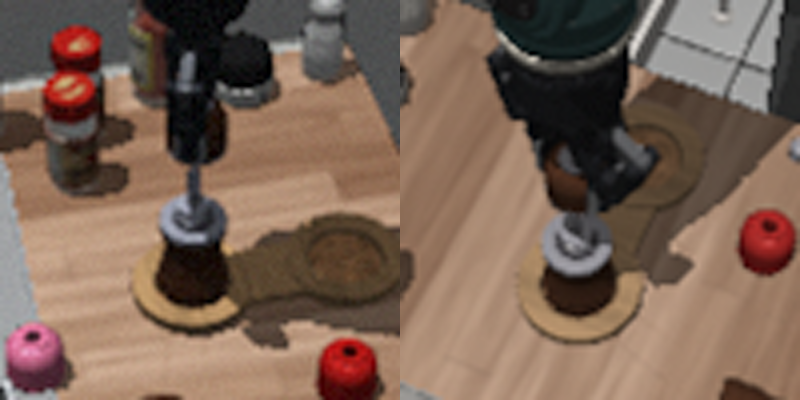

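The scene view shows the head above the spindle (crop x 197 vs 194), roughly centred. Now I'll lower gently.

```bash
python3 -m pendant '-0.1 -0.1 1 0 0 0 0.3;-0.1 -0.1 2 0 0 0 0.3;-0.1 -0.1 2.4 0 0 0 0.3;-0.1 -0.1 2.6 0 0 0 0.3;-0.1 -0.1 2.7 0 0 0 0.3;-0.1 -0.1 2.8 0 0 0 0.3'
python3 -m pendant '0 0 0.1 0 0 0 0.3;0 0 0.2 0 0 0 0.3;0 0 0.3 0 0 0 0.3;0 0 0.3 0 0 0 0.3'
```

```text
t: 4.85
tool_pos: [0.5698, -0.136, 0.1431]
tool_rot: [0.547, 3.093, -0.0]
force: [1.2, 0.2, -0.3]
grip_width: 0.0436
finger_force: 61.8
t: 5.25
tool_pos: [0.5696, -0.136, 0.1399]
tool_rot: [-0.547, -3.094, -0.0]
force: [-0.2, 1.0, -0.0]
grip_width: 0.0435
finger_force: 61.8
```

```bash
for i in 1 2; do python3 -m pendant '0 0 0.1 0 0 0 0.3;0 0 0.2 0 0 0 0.3;0 0 0.2 0 0 0 0.3' | egrep 'pos|force:'; done
```

```text
tool_pos: [0.5697, -0.1362, 0.1382]
force: [-0.7, -0.5, 3.2]
finger_force: 62.3
tool_pos: [0.5699, -0.1365, 0.1374]
force: [-6.1, -0.7, 18.9]
finger_force: 64.2
```

The head bottoms out at 7 mm with rising force, so this one doesn't fit. I'll lift it and take it to the recess.

```bash
python3 -m pendant '0 0 -0.5 0 0 0 0.3;0 0 -2 0 0 0 0.3;0 0 -3.3 0 0 0 0.3;0 0 -3.3 0 0 0 0.3'
python3 - <<'E'
from h import *
print(tool([.4385,-.135,.172]),tool([.4385,-.135,.05]))
E
```

```text
t: 6.25
tool_pos: [0.5704, -0.1361, 0.1703]
tool_rot: [0.546, 3.092, -0.0]
force: [0.8, -0.3, -0.9]
grip_width: 0.0432
finger_force: 61.9
[12.43 -4.41 -0.2 ] [12.45 -4.41 12.  ]
```

```bash
python3 -m pendant '12.4 -4.4 0 0 0 0 0.3;12.4 -4.4 0 0 0 0 0.3;12.4 -4.4 0 0 0 0 0.3;12.4 -4.4 0 0 0 0 0.3;12.4 -4.4 5 0 0 0 0.3;12.4 -4.4 10 0 0 0 0.3;12.4 -4.4 13 0 0 0 0.3;12.4 -4.4 13 0 0 0 0.3'
python3 - <<'E'
from h import *
print(tool([.4385,-.135,.0154]))
a=env.grab_frame("scene")[:,:,::-1];b=env.grab_frame("side")[:,:,::-1]
x=np.hstack([cv2.resize(i,(400,400),interpolation=cv2.INTER_CUBIC) for i in (a[145:225,255:335],b[115:195,220:300])])
cv2.imwrite("pics/s4.png",x)
E
```

```text
t: 7.05
tool_pos: [0.4361, -0.1336, 0.0357]
tool_rot: [-0.546, -3.088, -0.003]
force: [-0.6, -0.0, 0.1]
grip_width: 0.0431
finger_force: 61.8
[-0.29 -0.05  2.03]
```

View pics/s4.png

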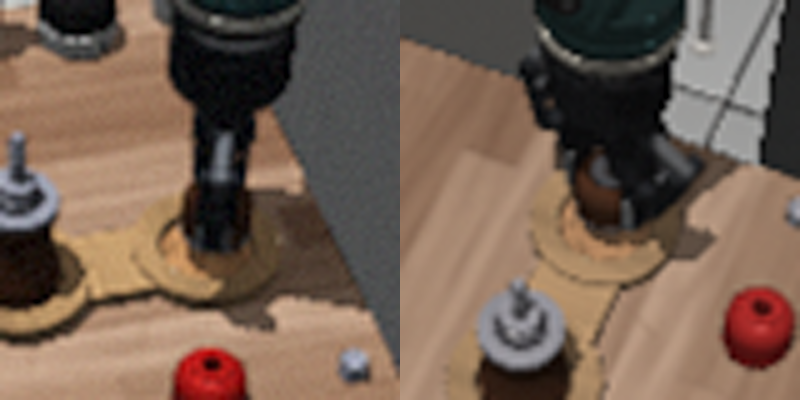

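The head hovers over the recess and looks centred in both views. I'll lower to contact.

```bash
python3 -m pendant '-0.25 0 0.5 0 0 0 0.3;-0.25 0 1 0 0 0 0.3;-0.25 0 1.4 0 0 0 0.3;-0.25 0 1.6 0 0 0 0.3;-0.25 0 1.7 0 0 0 0.3;-0.25 0 1.8 0 0 0 0.3;-0.25 0 1.85 0 0 0 0.3;-0.25 0 1.85 0 0 0 0.3'
python3 -m pendant '0 0 0.07 0 0 0 0.3;0 0 0.07 0 0 0 0.3'
```

```text
t: 7.95
tool_pos: [0.4405, -0.1357, 0.0205]
tool_rot: [0.547, 3.094, -0.0]
force: [-0.5, -1.2, -0.2]
grip_width: 0.0434
finger_force: 61.8
t: 8.15
tool_pos: [0.4404, -0.1357, 0.0198]
tool_rot: [-0.547, -3.094, 0.0]
force: [0.1, 0.4, -0.6]
grip_width: 0.0434
finger_force: 61.8
```

```bash
python3 -m pendant '0 0 0.1 0 0 0 0.3;0 0 0.2 0 0 0 0.3;0 0 0.3 0 0 0 0.3;0 0 0.3 0 0 0 0.3'|egrep 'pos|force:';python3 -m pendant '0 0 0.08 0 0 0 0.3;0 0 0.08 0 0 0 0.3;0 0 0.08 0 0 0 0.3'|egrep 'pos|force:'
```

```text
tool_pos: [0.4404, -0.1356, 0.0166]
force: [0.3, 0.1, 0.0]
finger_force: 61.8
tool_pos: [0.4405, -0.1357, 0.016]
force: [-0.1, 0.5, -0.3]
finger_force: 61.8
```

```bash
for i in 1 2 3; do python3 -m pendant '0 0 0.07 0 0 0 0.3;0 0 0.07 0 0 0 0.3'|egrep 'pos|force:'; done
```

```text
tool_pos: [0.4405, -0.1357, 0.0154]
force: [-0.7, 0.9, 3.8]
finger_force: 62.2
tool_pos: [0.4405, -0.1357, 0.0154]
force: [-5.6, 2.2, 21.5]
finger_force: 64.3
tool_pos: [0.4406, -0.1358, 0.0153]
force: [-10.8, 4.4, 38.0]
finger_force: 66.2
```

Contact is at the expected height. I'll back off the push and open.

```bash
python3 -m pendant '0 0 -0.14 0 0 0 0.3;0 0 -0.14 0 0 0 0.5;0 0 -0.14 0 0 0 0.7;0 0 -0.14 0 0 0 0.8;0 0 -0.14 0 0 0 0.9;0 0 -0.14 0 0 0 0.9;0 0 -2 0 0 0 0.9;0 0 -4 0 0 0 0.9'
python3 -m pendant '0 0 -5 0 0 0 0.9;0 0 -10 0 0 0 0.9;0 0 -12 0 0 0 0.9;0 0 -12 0 0 0 0.9'
python3 - <<'E'
from h import *
p=pose();im=env.grab_frame("wrist");cv2.imwrite("pics/w5.png",im[:,:,::-1])
print(proj("wrist",np.array([.4405,-.1357,.05]),p),tool([.5388,.0725,.172]))
E
```

```text
t: 10.25
tool_pos: [0.44, -0.1355, 0.054]
tool_rot: [-0.546, -3.092, -0.001]
force: [0.1, -0.6, -0.0]
grip_width: 0.077
finger_force: 0.0
t: 10.65
tool_pos: [0.4418, -0.1363, 0.1766]
tool_rot: [0.546, 3.089, -0.002]
force: [-0.7, 0.9, -0.1]
grip_width: 0.0769
finger_force: 0.0
(np.float64(253.68663838160774), np.float64(180.86623465802498)) [-2.04 22.93  0.27]
```

View pics/w5.png

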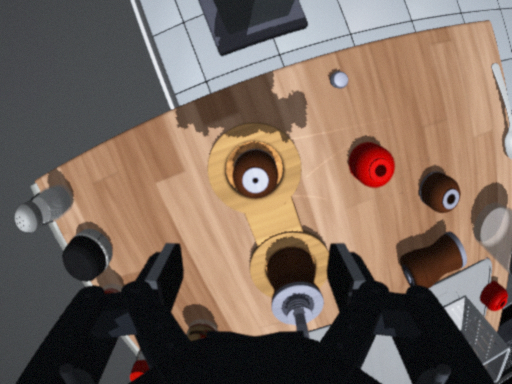

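The head stands upright in the recess: ring at (255,180), predicted (254,181). Next is the other head; I'll check the tumbler clearance.

```bash
python3 -m pendant '-2 22.9 0 0 0 0 0.9;-2 22.9 0 0 0 0 0.9;-2 22.9 0 0 0 0 0.9;-2 22.9 0 0 0 0 0.9;-2 22.9 0.3 0 0 0 0.9;-2 22.9 0.3 0 0 0 0.9;-2 22.9 0.3 0 0 0 0.9'
python3 - <<'E'
from h import *
a=cv2.imread("pics/scene0.png");b=cv2.imread("pics/side0.png")
print(plane("scene",(261,268),.093),plane("side",(335,237),.093), plane("scene",(260,284),0),plane("side",(332,245),0))
print(tool([.5388,.0725,.004]))
E
```

```text
t: 11.4
tool_pos: [0.537, 0.073, 0.1693]
tool_rot: [-0.544, -3.091, 0.001]
force: [-0.6, -0.1, -0.9]
grip_width: 0.0768
finger_force: 0.0
[0.6309486  0.17092307 0.093     ] [0.63454223 0.17142719 0.093     ] [0.63049829 0.16237253 0.        ] [0.62412192 0.17796106 0.        ]
[-0.22  0.03 16.53]
```

```bash
python3 -m pendant '-0.2 0 5 0 0 0 0.9;-0.2 0 10 0 0 0 0.9;-0.2 0 14 0 0 0 0.9;-0.2 0 16.4 0 0 0 0.9;-0.2 0 16.4 0 0 0 0.9;-0.2 0 16.4 0 0 0 0.6;-0.2 0 16.4 0 0 0 0.4;-0.2 0 16.4 0 0 0 0.3'
python3 -m pendant '0 0 0 0 0 0 0.3;0 0 0 0 0 0 0.3;0 0 0 0 0 0 0.3'
python3 -m pendant '0 0 -1 0 0 0 0.3;0 0 -3 0 0 0 0.3;0 0 -8 0 0 0 0.3;0 0 -13 0 0 0 0.3;0 0 -16.5 0 0 0 0.3;0 0 -16.5 0 0 0 0.3;0 0 -16.5 0 0 0 0.3'
python3 - <<'E'
from h import *
p=pose();im=env.grab_frame("wrist");cv2.imwrite("pics/w6.png",im[:,:,::-1])
W=Ro.from_rotvec(p[1]).as_matrix();print(proj("wrist",p[0]+W@np.array([0,0,.0065-.042]),p))
g=im.max(2)[255:320,215:295].astype(int)
m=((g>70)&(im[255:320,215:295].ptp(2)<25 if hasattr(im,'ptp') else (np.ptp(im[255:320,215:295],2)<25))).astype(np.uint8)
k,l,st,ce=cv2.connectedComponentsWithStats(m)
for i in range(1,k):
    if st[i,4]>100: print(st[i],ce[i]+[215,255])
print(tool([.569,-.136,.172]))
E
```

```text
t: 12.2
tool_pos: [0.5405, 0.0715, 0.0089]
tool_rot: [0.547, 3.091, -0.0]
force: [-2.1, -2.2, 8.7]
grip_width: 0.0432
finger_force: 59.6
t: 12.5
tool_pos: [0.5405, 0.0715, 0.0089]
tool_rot: [0.546, 3.091, -0.0]
force: [-3.3, -1.9, 10.9]
grip_width: 0.0439
finger_force: 59.8
t: 13.2
tool_pos: [0.54, 0.0719, 0.1733]
tool_rot: [0.546, 3.091, 0.001]
force: [0.3, 0.1, -1.2]
grip_width: 0.0438
finger_force: 61.4
(np.float64(251.91177989138822), np.float64(287.06143389337205))
[  13    6   54   43 1271] [254.77025964 281.56648308]
[   0   30   80   35 1429] [258.74737579 309.80475857]
[-9.910e+00 -1.852e+01  1.000e-02]
```

```bash
python3 -m pendant '-9.9 -18.5 0 0 0 0 0.3;-9.9 -18.5 0 0 0 0 0.3;-9.9 -18.5 0 0 0 0 0.3;-9.9 -18.5 0 0 0 0 0.3;-9.9 -18.5 0 0 0 0 0.3;-9.9 -18.5 0 0 0 0 0.3;-9.9 -18.5 0 0 0 0 0.3;-9.9 -18.5 0 0 0 0 0.3'
python3 -m pendant '0 0 1 0 0 0 0.3;0 0 2 0 0 0 0.3;0 0 2.4 0 0 0 0.3;0 0 2.6 0 0 0 0.3;0 0 2.7 0 0 0 0.3;0 0 2.7 0 0 0 0.3'
```

```text
t: 14.05
tool_pos: [0.5689, -0.1343, 0.1716]
tool_rot: [-0.544, -3.093, -0.001]
force: [-0.6, 0.2, -0.1]
grip_width: 0.0436
finger_force: 61.5
t: 14.65
tool_pos: [0.5693, -0.1358, 0.1449]
tool_rot: [0.547, 3.094, -0.0]
force: [0.1, 0.1, -1.2]
grip_width: 0.0434
finger_force: 61.5
```

```bash
for i in 1 2 3 4; do python3 -m pendant '0 0 0.1 0 0 0 0.3;0 0 0.2 0 0 0 0.3;0 0 0.3 0 0 0 0.3'|egrep 'pos|^force:'; done
```

```text
tool_pos: [0.5693, -0.1359, 0.1419]
force: [0.9, 0.6, -0.7]
tool_pos: [0.5692, -0.1358, 0.1388]
force: [0.1, 0.9, -0.5]
tool_pos: [0.5692, -0.1358, 0.1358]
force: [-0.4, -0.2, -0.8]
tool_pos: [0.5692, -0.1358, 0.1328]
force: [-0.6, 0.7, -0.6]
```

It passes the point where the other head stuck, so this one fits. I'll continue to the seat.

```bash
python3 -m pendant '0 0 0.3 0 0 0 0.3;0 0 0.6 0 0 0 0.3;0 0 0.9 0 0 0 0.3;0 0 0.9 0 0 0 0.3'|egrep 'pos|^force:'; python3 -m pendant '0 0 0.3 0 0 0 0.3;0 0 0.6 0 0 0 0.3;0 0 0.9 0 0 0 0.3;0 0 0.9 0 0 0 0.3'|egrep 'pos|^force:'
```

```text
tool_pos: [0.569, -0.1357, 0.1234]
force: [0.7, 0.6, -0.9]
tool_pos: [0.569, -0.1358, 0.1144]
force: [0.1, -0.3, -1.3]
```

```bash
for i in 1 2; do python3 -m pendant '0 0 0.15 0 0 0 0.3;0 0 0.3 0 0 0 0.3;0 0 0.45 0 0 0 0.3;0 0 0.5 0 0 0 0.3'|egrep 'pos|^force:'; done
```

```text
tool_pos: [0.5693, -0.1358, 0.11]
force: [-1.3, 0.9, 4.8]
tool_pos: [0.5693, -0.1358, 0.1052]
force: [-2.6, 0.8, 8.8]
```

```bash
python3 -m pendant '0 0 0.2 0 0 0 0.3;0 0 0.4 0 0 0 0.3;0 0 0.55 0 0 0 0.3;0 0 0.6 0 0 0 0.3;0 0 0.6 0 0 0 0.3;0 0 0.6 0 0 0 0.3'; python3 -m pendant '0 0 0 0 0 0 0.3;0 0 0 0 0 0 0.3;0 0 0 0 0 0 0.3;0 0 0 0 0 0 0.3;0 0 0 0 0 0 0.3'
python3 - <<'E'
from h import *
p=pose();im=env.grab_frame("wrist")[:,:,::-1];a=env.grab_frame("side")[:,:,::-1]
cv2.imwrite("pics/f.png",np.hstack([cv2.resize(im[90:350,80:400],(480,390)),cv2.resize(a[120:250,220:326],(318,390))]))
E
```

```text
t: 18.05
tool_pos: [0.5694, -0.1359, 0.0997]
tool_rot: [0.546, 3.093, -0.0]
force: [-4.0, 1.2, 14.1]
grip_width: 0.0437
finger_force: 62.8
t: 18.55
tool_pos: [0.5694, -0.1359, 0.0998]
tool_rot: [0.547, 3.093, -0.0]
force: [-4.2, 1.8, 14.5]
grip_width: 0.0438
finger_force: 62.8
```

View pics/f.png

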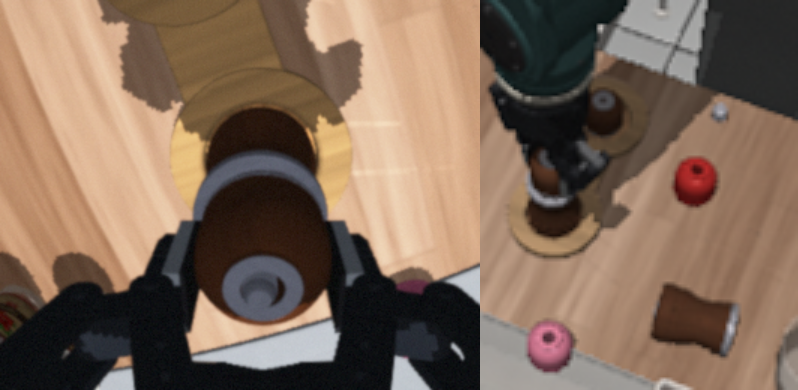

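The spindle protrudes through the head's top at crop (262,287). The head sits on the seat under a steady 14.5 N or so, and the other head stands in the recess. Handing in.

```bash
python3 -c "
from plant import env
print(env.hand_in())"
```

```text
the job is handed in; nothing more can be done
None
```

The job is handed in: the head farther from the robot at the start fits and is still gripped on the spindle, pressed against its spring with about 14.5 N; the other one stuck 7 mm down and now stands upright in the recess, and I moved nothing else.

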